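# Kit out the staining tray from the compartment bin

### The job

Make up the staining kit: from the white compartment bin, take the forceps that lie across its top, the red tube rack beneath them and the dye bottle with the black cap, and set them in the metal tray, with the forceps lying flat on the tray's floor and the rack and the bottle standing upright on it. Set each thing down without dropping it, and leave everything else where it is, including the timer in the tray and the other rack and bottle in the bin.

Things in the scene. Friction and masses are not known exactly. Their poses are not given: they have to be found in the camera images.
- bin: white plastic bin, fixed, open on top, 284 (x) x 192 (y) x 95 mm high; four compartments in two rows of two, each 136 x 90 mm inside, centred at x = +-70, y = +-47 mm; walls, dividers (as high as the walls) and floor 4 mm thick, 2 mm dark liners, so contents stand 6 mm above the table. Origin: centre of the underside. Which compartment holds what varies
- tray: shallow bare-metal instrument tray, fixed, 260 (x) x 200 (y) mm outside, inside 252 x 192 mm, rim 18 mm high, walls and floor 4 mm thick. Origin: centre of the underside, on the table; z up
- forceps: steel forceps (rigid) lying flat across the top of the red rack's compartment, on its two long walls; 132 mm long (own x, -66 to +66 mm), 15 mm wide (y), 9 mm high in the rear half (x < -3 mm), 6 mm in the front half. Origin: middle of the underside; z up as it lies. Pinch across the 15 mm near the middle
- red_rack: red tube rack without tubes, an upright slab 21 mm thick (own x, -10 to +11 mm), 120 mm long (y), 73 mm high (z); stands in one compartment with its length roughly along the bin's x, under the forceps (its top is 16 mm below the top of the bin's walls). Origin: centre of the underside; z up. Pinch across the 21 mm thickness
- dye_bottle: white dye bottle with a red band and a black screw cap, 40 mm diameter to about 60 mm height, then a shoulder, cap 26 mm diameter, 85 mm high in all; stands alone in one compartment. Origin: centre of the underside; z along its axis, up
- grey_rack: grey tube rack with blue marks, 22 (x) x 120 (y) x 73 mm, standing in another compartment; to be left. Origin: centre of the underside
- small_bottle: small white bottle with a violet band and red cap, 34 mm diameter, 68 mm high, in the fourth compartment; to be left. Origin: centre of the underside
- timer: white bench timer with blue keys, 62 x 62 x 21 mm, lying somewhere in the tray; to be left. Origin: centre of the underside, x and y along its sides
Not all that is in view belongs to the job. Leave any blue or pink look-alike of the dye_bottle alone.

How it is judged:
By the outcome, as a careful person would: the job done as asked, in the order asked, and still so for the second after the job is handed in, with the robot touching nothing.
It also fails if it takes over 72 s, if anything falls off the work surface, if the arm or the gripper's body presses on something with over 40 N, if the wrist force passes 120 N, or if a joint passes its speed limit or range.

### The arm

A 6-joint arm with a two-finger parallel gripper is mounted at the origin on a cart in front of the work surface, level with it; the furniture and walls round the work are solid. World frame = base frame: x ahead of the robot, y to its left, z up, the work surface at z = 0. Lengths are in m, angles in degrees, forces in N, time in s.
With the tool pointing down it reaches from about 0.35 to 0.875 m from the base axis. Payload 4.2 kg.
Tool frame: the origin (TCP) lies on the centre line of the jaws, within the pads' length; the fingertips stand r.tip_extent ahead of it and the grasp point (between the pads) lies 11 mm behind it (r.tip_extent is the distance from the TCP to the fingertips, in m); z points along the fingers, y is the line along which they close (so a half turn about z gives the same grasp; the last joint's range is limited). The gripper opens to 87 mm and grips with 3 to 60 N. Pads are 19 mm wide; open, the fingers measure 117 mm over their backs; the gripper's body (75 mm by 190 mm) begins 51 mm behind the grasp point.
Start: joints at [-61.73, 22.042, 0.453, 0, -68.411, -14.817], TCP at [0.145, -0.608, 0.231] pointing down, gripper open.
Joint ranges: [-179.83, 179.83], [-69.29, 118.12], [-61.27, 80.66], [-181.25, 117.63], [-171.15, -9.14], [-177.46, 177.46]. Speed limits (degrees/s): [159.86, 159.86, 180, 180, 180, 180].

### API

Orientations are given as a 3x3 rotation matrix whose columns are the frame's x, y, z axes.
In Python, from station import r gives the robot as it stands.
- The arm moves only by the shell command python3 -m jog 'ROWS'. ROWS is text: rows parted by semicolons, each of 5 numbers parted by spaces: the opening, from 0 (shut) to 1 (fully open), then the shift along the world's x, y, z in mm, then the turn about the world's z in degrees. In form: hand dx dy dz roll; .... A call has 1 to 5 rows; each row shifts and turns the commanded pose from where the row before left it; what a row does not reach is not made up. A row lasts 1/8 s, in which the tool goes at most 62.5 mm and 10.7 degrees, less where a joint would pass 70% of its speed; a pose out of reach is approached as far as the arm can. A call is refused whole if a number of a shift passes 62.5 or a number of a turn 10.7, either way. A call with a gripper value outside its range is refused whole. The fingers move at their own pace and stop on an object; the grip force is fixed at half the most. Time passes only in rows, so rows that do not move let the fingers close. It gives the time, the measured TCP pose, the force, the opening and the grip force at its end, in the units of the state.
- r.sense(): the state, without advancing time (a new reading comes with each control period).
- r.capture(name): name is "side" or "top" or "wrist"; returns a dict with "pixels" (480x640x3 uint8, red, green, blue), "fovy" (degrees; the focal length in pixels is half the picture's height over the tangent of half this angle, whatever the lens; pixels are square), "cx", "cy" (the principal point, pixels), "origin" and "orientation" of the camera in the world; the wrist camera has in their place "T_tool_cam" (4x4, takes a point from camera to tool coordinates, whose origin is the TCP and whose axes are the flange's). Camera axes: x right, y down, z forward; pixel columns grow to the right and rows downward; lengths in m; the calibration is good to about 2 mm. A picture is of the moment at which its call begins: read the wrist's pose just before it. There is no depth.
- r.finish_job(): hands the job in; it is judged then, once.
The state is a dict: "time_s": time; "joints": joint angles; "joint_velocities": joint speeds; "effort": joint torques, N m; "tcp_pos": TCP position; "ee_rot": TCP orientation; "wrist_force": force on the tool from outside, world axes, zero at the start; "moment": the same for the moment, N m; "gripper_width": opening from 0.0 (shut) to 1.0 (fully open); "gripper_force": force on a finger pad.
Only numpy, scipy, OpenCV 4.12 (cv2) and the standard library are available. Lean on these libraries where they do the work, as an engineer would, in place of code of your own. Each camera call takes 0.05 s, during which the arm holds its last target. There are 200 camera calls.

## Working session

There is one attempt and no reset: what is moved stays moved. The work goes in short steps, Python scripts to look and compute and a shell command to move; the robot and the scene stay as the last step left them, time stands still between calls to the robot, and variables do not carry over. Pictures are saved under pics/ and viewed, at most 10 in all, crops included, and the job is handed in when it is done.

```bash
mkdir -p pics
cat > h.py <<'E'
import numpy as np, cv2
from station import r
def cam(n):
    s=r.sense(); c=r.capture(n)
    c['f']=240/np.tan(np.radians(c['fovy'])/2)
    if n=='wrist':
        T=np.eye(4);T[:3,:3]=s['ee_rot'];T[:3,3]=s['tcp_pos'];T=T@np.array(c['T_tool_cam'])
        c['R'],c['o']=T[:3,:3],T[:3,3]
    else: c['R'],c['o']=np.array(c['orientation']),np.array(c['origin'])
    return c
def ray(c,uv,z):
    uv=np.atleast_2d(uv).astype(float)
    d=np.c_[(uv[:,0]-c['cx'])/c['f'],(uv[:,1]-c['cy'])/c['f'],np.ones(len(uv))]@c['R'].T
    return c['o']+d*((z-c['o'][2])/d[:,2])[:,None]
def proj(c,p):
    q=(np.atleast_2d(p)-c['o'])@c['R']
    return q[:,:2]/q[:,2:]*c['f']+[c['cx'],c['cy']]
def save(c,n): cv2.imwrite(f'pics/{n}.png',c['pixels'][:,:,::-1])
E
python3 - <<'E'
from h import *
for n in('top','side'):
    c=cam(n);save(c,n+'0');print(n,c['fovy'],c['cx'],c['cy'],c['o'],c['R'].round(3).tolist())
s=r.sense();print(s['ee_rot'],s['tcp_pos'],r.tip_extent,s['gripper_width'],s['time_s'])
E
```

```text
top 52.82635760411178 316.77215071349525 234.35650786848979 [ 0.39287728 -0.11569676  0.99254327] [[0.034, -0.974, 0.224], [-0.999, -0.032, 0.014], [-0.007, -0.225, -0.974]]
side 53.738117755555955 322.27170797706776 234.21735592074887 [0.61261102 0.8737675  0.54624667] [[-1.0, 0.006, -0.025], [0.025, 0.428, -0.904], [0.006, -0.904, -0.428]]
[[-9.72610780e-01 -2.32439097e-01 -5.80784506e-04]
 [-2.32439794e-01  9.72608868e-01  1.93196373e-03]
 [ 1.15812255e-04  2.01404618e-03 -9.99997965e-01]] [ 0.14526743 -0.60732366  0.22955778] 0.008 0.999953592059135 0.1
```

View pics/top0.png

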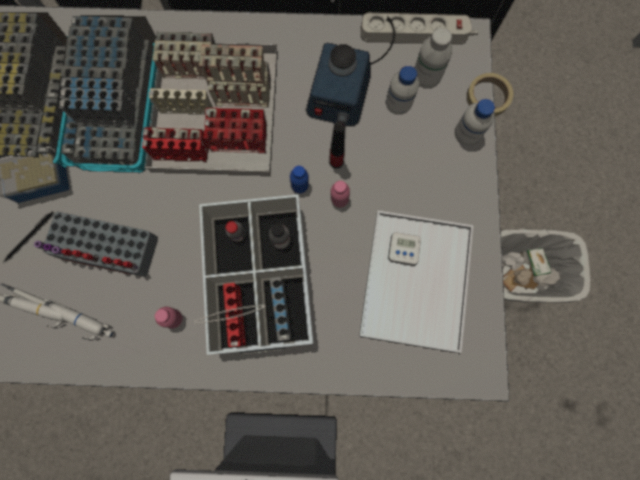

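View pics/side0.png

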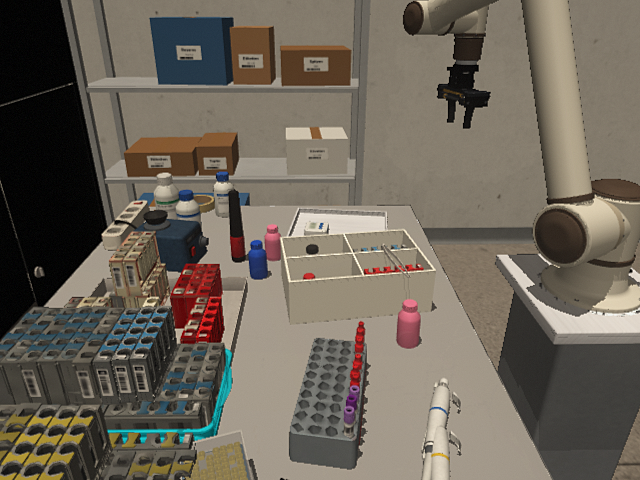

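Top view: bin rim corners are near (200,204), (298,197), (312,347) and (207,354). The forceps run (195,321) to (265,306) over the red rack at (233,315). The dye bottle cap is at (279,235), the grey rack at (281,310), the small bottle at (234,230). The tray spans (377,212) to (463,350), with the timer at (405,249). The side view confirms this layout.

Run:
```python
from h import *
c=cam('top')
def pr(n,uv,z): print(n,z,(ray(c,uv,z)[:,:2]*1000).round(0).tolist())
pr('bin rim',[(200,204),(298,197),(312,347),(207,354)],.095)
pr('tray rim',[(377,212),(473,218),(463,350),(362,340)],.018)
pr('timer',[(405,249)],.021)
pr('forceps',[(195,321),(265,306)],.1)
hsv=cv2.cvtColor(c['pixels'],cv2.COLOR_RGB2HSV)
red=((hsv[...,0]<10)|(hsv[...,0]>170))&(hsv[...,1]>130)&(hsv[...,2]>60)
m=np.zeros((480,640),bool);m[278:350,210:255]=1
ys,xs=np.nonzero(red&m);rc=cv2.minAreaRect(np.c_[xs,ys].astype(np.float32));print(rc);pr('red',cv2.boxPoints(rc),.079)
pr('cap',[(279,232)],.091)
im=c['pixels'][180:360,185:325];a=cv2.resize(im,None,fx=3.3,fy=3.3,interpolation=cv2.INTER_CUBIC)
im=c['pixels'][200:360,350:485];b=cv2.resize(im,None,fx=2.4,fy=2.4,interpolation=cv2.INTER_CUBIC)
o=np.zeros((594,790,3),np.uint8);o[:a.shape[0],:a.shape[1]]=a;o[:b.shape[0],465:465+b.shape[1]]=b[:,:325]
cv2.imwrite('pics/crop.png',o[:,:,::-1])
```

```text
bin rim 0.095 [[652.0, 126.0], [673.0, -64.0], [390.0, -101.0], [371.0, 88.0]]
tray rim 0.018 [[669.0, -226.0], [663.0, -425.0], [394.0, -396.0], [407.0, -198.0]]
timer 0.021 [[592.0, -283.0]]
forceps 0.1 [[429.0, 114.0], [460.0, -12.0]]
((233.01231384277344, 314.13525390625), (62.922340393066406, 17.382862091064453), 84.80557250976562)
red 0.079 [[501.0, 75.0], [506.0, 42.0], [390.0, 24.0], [386.0, 55.0]]
cap 0.091 [[603.0, -30.0]]
```

View pics/crop.png

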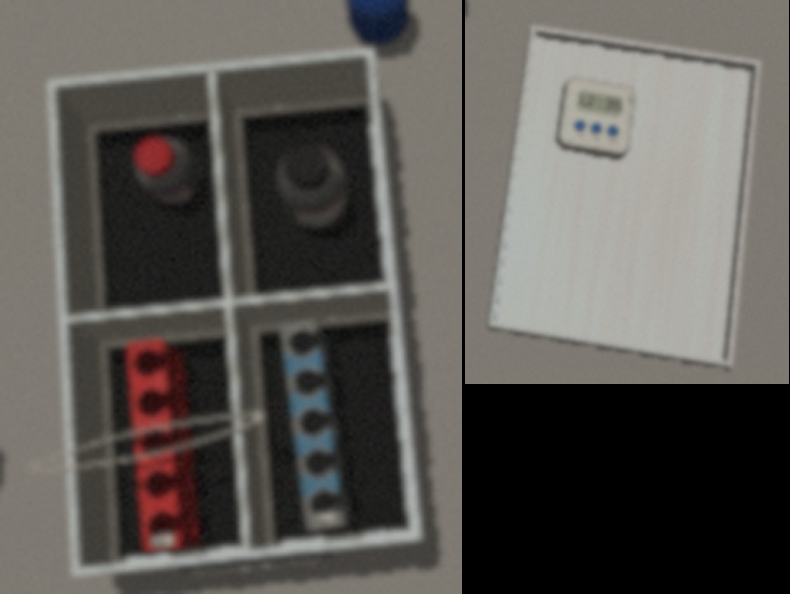

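The crop sharpens the bin edges; the bin yaw is about 7.5°. The forceps centre is near (444,51) mm, and all spans match the given sizes to within about 8 mm. Next I move above the forceps and refine with the wrist camera.

```bash
python3 -m jog '1 40 40 14 10;1 40 50 14 10;1 30 55 14 10;1 20 58 14 10;1 20 58 14 10'; python3 -m jog '1 20 58 0 10;1 20 58 0 10;1 20 58 0 10;1 20 58 0 10;1 20 58 0 0';python3 -m jog '1 20 57 0 0;1 20 50 0 0;1 10 0 0 0;1 0 0 0 0'
python3 - <<'E'
from h import *
c=cam('wrist');save(c,'w1');s=r.sense();print(s['tcp_pos'],s['ee_rot'],c['T_tool_cam'],c['fovy'],c['o'])
E
```

```text
time_s: 0.78
tcp_pos: [0.2928, -0.3495, 0.2995]
ee_rot: [[-0.442, -0.897, -0.0], [-0.897, 0.442, 0.0], [-0.0, 0.0, -1.0]]
wrist_force: [0.9, -0.1, 0.5]
gripper_width: 1.001
gripper_force: 0.0
time_s: 1.4
tcp_pos: [0.3925, -0.0594, 0.2996]
ee_rot: [[0.234, -0.972, 0.001], [-0.972, -0.234, 0.0], [-0.0, -0.001, -1.0]]
wrist_force: [1.4, -0.2, 0.4]
gripper_width: 1.0
gripper_force: 0.0
time_s: 1.9
tcp_pos: [0.4425, 0.0456, 0.2988]
ee_rot: [[0.233, -0.973, -0.001], [-0.973, -0.233, -0.001], [0.0, 0.002, -1.0]]
wrist_force: [-0.1, -0.6, 0.5]
gripper_width: 0.999
gripper_force: 0.0
[0.44213128 0.04500615 0.29892439] [[ 2.31744618e-01 -9.72775854e-01 -1.25315955e-03]
 [-9.72776651e-01 -2.31744237e-01 -4.43029510e-04]
 [ 1.40555906e-04  1.32171406e-03 -9.99999117e-01]] [[-2.71030028e-04 -9.69824932e-01 -2.43802233e-01  6.65785018e-02]
 [ 9.99999414e-01 -7.42992058e-06 -1.08212359e-03 -1.45213583e-03]
 [ 1.04765901e-03 -2.43802383e-01  9.69824366e-01 -1.53733191e-01]
 [ 0.00000000e+00  0.00000000e+00  0.00000000e+00  1.00000000e+00]] 59.17357244458721 [ 0.45964948 -0.01871321  0.45254004]
```

View pics/w1.png

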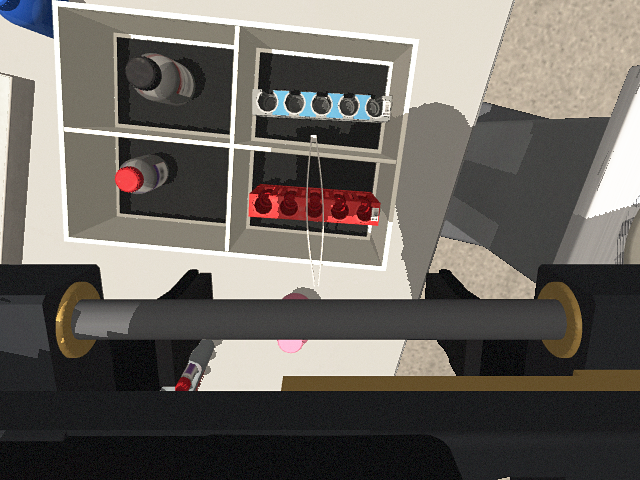

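Wrist view: bin corners are (55,3), (417,40), (386,269) and (65,240). The forceps run (313,136) to (316,287). The red rack top is about (250..380, 193..224) and the black cap top is at (143,72).

Run:
```python
from h import *
c=cam('wrist')
def pr(n,uv,z): print(n,(ray(c,uv,z)[:,:2]*1000).round(1).tolist())
b=ray(c,[(55,3),(417,40),(386,269),(65,240)],.095)[:,:2]*1000
print('bin',b.round(1).tolist(),b.mean(0)); e=(b[0]-b[1]);f=b[3]-b[2];print([np.linalg.norm(v) for v in(e,f,b[3]-b[0],b[2]-b[1])],[np.degrees(np.arctan2(v[1],v[0])) for v in(e,f,b[3]-b[0],b[2]-b[1])])
pr('forceps',[(313,136),(316,287)],.101)
hsv=cv2.cvtColor(c['pixels'],cv2.COLOR_RGB2HSV)
red=((hsv[...,0]<8)|(hsv[...,0]>172))&(hsv[...,1]>150)
for v in(60,120,160):
    m=np.zeros((480,640),bool);m[180:235,240:390]=1
    ys,xs=np.nonzero(red&m&(hsv[...,2]>v))
    p=ray(c,np.c_[xs,ys],.079)[:,:2]*1000
    rc=cv2.minAreaRect(p.astype(np.float32));print(v,len(xs),rc,cv2.boxPoints(rc).round(0).tolist())
pr('cap',[(143,72)],.091)
# dark cap circle
im=c['pixels'];a=np.concatenate([cv2.resize(im[30:120,100:220],(480,360),interpolation=cv2.INTER_CUBIC),],0)
b2=cv2.resize(im[125:295,240:400],(340,361),interpolation=cv2.INTER_CUBIC)[:360,:310]
cv2.imwrite('pics/w1c.png',np.hstack([a,b2])[:,:,::-1])
```

```text
bin [[677.2, -63.3], [399.6, -102.4], [372.4, 84.9], [652.9, 124.2]] [525.50756581  10.85501187]
[np.float64(280.3090057586563), np.float64(283.23646258461315), np.float64(189.02461586490395), np.float64(189.27631812546423)] [np.float64(8.019738991612522), np.float64(7.966732753950168), np.float64(97.37394976260384), np.float64(98.26095582820729)]
forceps [[462.0, -12.5], [429.6, 113.7]]
60 3975 ((447.771240234375, 46.13326644897461), (117.32072448730469, 30.612276077270508), 9.29716682434082) [[387.0, 52.0], [392.0, 22.0], [508.0, 41.0], [503.0, 71.0]]
120 1832 ((447.7472839355469, 46.24895095825195), (117.32121276855469, 30.087902069091797), 9.259329795837402) [[387.0, 52.0], [392.0, 22.0], [508.0, 41.0], [503.0, 71.0]]
160 821 ((447.72674560546875, 46.37481689453125), (117.32121276855469, 29.832836151123047), 9.259329795837402) [[387.0, 52.0], [392.0, 22.0], [508.0, 41.0], [503.0, 71.0]]
cap [[606.5, -29.5]]
```

View pics/w1c.png

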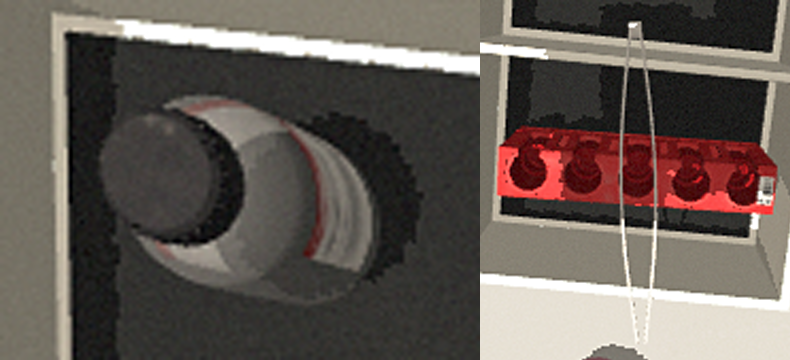

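Cap top centre is (139.5,73) px, so the bottle is near (609,-29) mm. The red rack centre is about (446,51.5) at yaw 9.3°, and the forceps centre is (446,50.5) at 104.4°. The sizes check out, so I grasp the forceps now.

```bash
python3 -m jog '0.5 4 5.5 -60 1;0.5 0 0 -60 0;0.5 0 0 -50 0;0.5 0 0 -24 0;0.5 0 0 0 0'; python3 -m jog '0 0 0 0 0;0 0 0 0 0;0 0 0 0 0;0 0 0 0 0;0 0 0 0 0'
```

```text
time_s: 2.62
tcp_pos: [0.445, 0.0494, 0.1042]
ee_rot: [[0.248, -0.969, -0.004], [-0.969, -0.248, -0.002], [0.001, 0.004, -1.0]]
wrist_force: [-0.6, -0.6, 0.5]
gripper_width: 0.54
gripper_force: 0.0
time_s: 3.25
tcp_pos: [0.4468, 0.0512, 0.1059]
ee_rot: [[0.25, -0.968, 0.001], [-0.968, -0.25, 0.0], [0.0, -0.001, -1.0]]
wrist_force: [-0.3, -0.1, 4.5]
gripper_width: 0.157
gripper_force: 30.0
```

```bash
python3 -m jog '0 0 0 30 0;0 0 0 60 0;0 0 0 60 0;0 5 -40 20 0;0 5 -55 0 -5'; python3 -m jog '0 0 -57 0 -5;0 0 -57 0 -5;0 0 -57 0 -5;0 0 -57 0 0;0 2 -35 0 0';python3 -m jog '0 0 0 0 0;0 0 0 0 0;0 0 0 0 0'
python3 - <<'E'
from h import *
c=cam('wrist');save(c,'w2');save(cam('top'),'t2')
E
```

```text
time_s: 3.88
tcp_pos: [0.4578, -0.0439, 0.2777]
ee_rot: [[0.165, -0.986, 0.006], [-0.986, -0.165, 0.001], [-0.0, -0.006, -1.0]]
wrist_force: [0.1, -0.2, -0.8]
gripper_width: 0.158
gripper_force: 30.0
time_s: 4.5
tcp_pos: [0.4579, -0.3092, 0.2747]
ee_rot: [[-0.099, -0.995, -0.001], [-0.995, 0.099, 0.0], [-0.0, 0.001, -1.0]]
wrist_force: [0.1, 0.3, -0.3]
gripper_width: 0.16
gripper_force: 30.0
time_s: 4.88
tcp_pos: [0.4586, -0.3059, 0.2755]
ee_rot: [[-0.095, -0.995, 0.0], [-0.995, 0.095, 0.0], [-0.0, -0.0, -1.0]]
wrist_force: [-0.4, 0.7, -0.1]
gripper_width: 0.16
gripper_force: 30.0
```

View pics/w2.png

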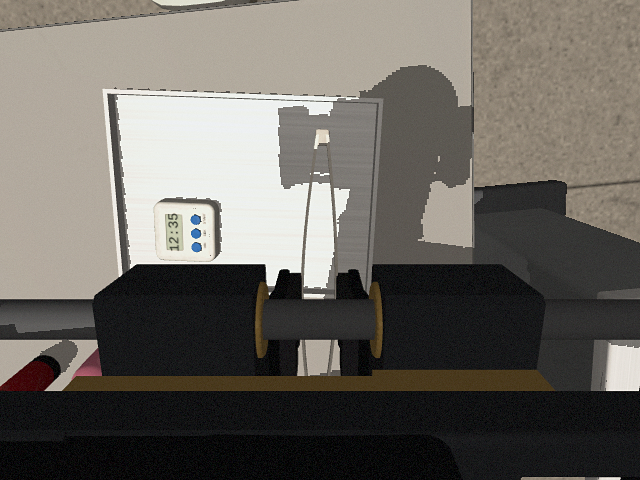

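The forceps are held level. In view are the tray's -y rim corners at (105,91) and (382,99), and the timer at (187,230).

Run:
```python
from h import *
c=cam('wrist')
b=ray(c,[(105,91),(382,99)],.018)[:,:2]*1000;print(b);d=b[0]-b[1];L=np.linalg.norm(d);a=np.arctan2(d[1],d[0]);print(L,np.degrees(a))
x=np.array([np.cos(a),np.sin(a)]);y=np.array([-x[1],x[0]]);o=b.mean(0)+100*y;print('tray c',o)
t=ray(c,[(160,199),(215,202),(220,262),(155,260)],.023)[:,:2]*1000;print('timer',[((p-o)@x,(p-o)@y) for p in t])
for n,v in [('rack',(40,-60)),('bottle',(-20,40)),('forc',(-75,0))]: print(n,o+v[0]*x+v[1]*y)
# forceps tail height check
print(ray(c,[(322,133)],.27)*1000)
```

```text
[[ 647.80646946 -423.86783106]
 [ 393.15655531 -392.35698736]]
256.5921122080087 -7.054026008545458
tray c [ 532.76203162 -308.86932962]
timer [(np.float64(81.96976987454545), np.float64(-1.1651339966724148)), (np.float64(28.63716197858576), np.float64(0.2965583706387173)), (np.float64(25.561704195310924), np.float64(61.43334856982742)), (np.float64(90.97266518498637), np.float64(61.15983158953516))]
rack [ 565.09095191 -373.32738507]
bottle [ 517.82562339 -266.71599393]
forc [ 458.32972192 -299.65894019]
[[ 452.88678603 -370.00982717  270.        ]]
```

```bash
python3 -m jog '0 0 5 -62 0;0 0 0 -62 0;0 0 0 -62 0;0 0 0 -40 0;0 0 0 -20 0'; python3 -m jog '0 0 0 -7 0;0 0 0 -2 0;0 0 0 0 0;0 0 0 0 0;0 0 0 0 0'
```

```text
time_s: 5.65
tcp_pos: [0.4574, -0.3009, 0.027]
ee_rot: [[-0.096, -0.995, -0.004], [-0.995, 0.096, 0.001], [-0.001, 0.004, -1.0]]
wrist_force: [0.7, 0.1, -0.3]
gripper_width: 0.158
gripper_force: 30.0
time_s: 6.28
tcp_pos: [0.4588, -0.302, 0.021]
ee_rot: [[-0.097, -0.995, 0.001], [-0.995, 0.097, -0.0], [0.0, -0.001, -1.0]]
wrist_force: [0.5, -0.7, 0.2]
gripper_width: 0.159
gripper_force: 30.0
```

```bash
python3 -m jog '0 0 0 -4 0;0 0 0 0 0;0 0 0 0 0'; python3 -m jog '0 0 0 -1.5 0;0 0 0 0 0;0 0 0 0 0'
```

```text
time_s: 6.65
tcp_pos: [0.4585, -0.3019, 0.0162]
ee_rot: [[-0.097, -0.995, -0.0], [-0.995, 0.097, 0.0], [-0.0, 0.0, -1.0]]
wrist_force: [-0.2, -0.0, -0.0]
gripper_width: 0.157
gripper_force: 30.0
time_s: 7.02
tcp_pos: [0.4586, -0.3019, 0.015]
ee_rot: [[-0.097, -0.995, 0.0], [-0.995, 0.097, -0.0], [0.0, -0.0, -1.0]]
wrist_force: [0.3, -0.6, 1.6]
gripper_width: 0.156
gripper_force: 30.0
```

```bash
python3 -m jog '0 0 0 -0.7 0;0 0 0 0 0;0 0 0 0 0'
```

```text
time_s: 7.4
tcp_pos: [0.4587, -0.302, 0.015]
ee_rot: [[-0.096, -0.995, 0.0], [-0.995, 0.096, -0.0], [0.0, -0.0, -1.0]]
wrist_force: [-0.8, 1.0, 6.7]
gripper_width: 0.16
gripper_force: 30.0
```

Contact is firm, so I release, retreat and go to the rack.

```bash
python3 -m jog '0.45 0 0 0 0;0.45 0 0 0 0;0.45 0 0 0 0;0.45 0 0 10 0;0.45 0 0 40 0'; python3 -m jog '0.45 0 0 60 0;0.45 0 10 60 0;0.45 0 30 30 -10;0.45 -2 40 0 -10;0.45 -2 50 0 -10'; python3 -m jog '0.45 -2 55 0 -10;0.45 -2 55 0 -10;0.45 -2 55 0 -10;0.45 -2 40 0 -10;0.45 -2 19 0 -5';python3 -m jog '0.45 0 0 0 0;0.45 0 0 0 0;0.45 0 0 0 0'
python3 - <<'E'
from h import *
c=cam('wrist');save(c,'w3');t=cam('top')
o=np.vstack([cv2.resize(c['pixels'],(440,330)),cv2.resize(t['pixels'][200:360,190:490],(440,235))]);cv2.imwrite('pics/m3.png',o[:,:,::-1])
s=r.sense();print(s['tcp_pos'],s['gripper_width'])
E
```

```text
time_s: 8.02
tcp_pos: [0.4569, -0.3013, 0.063]
ee_rot: [[-0.097, -0.995, -0.005], [-0.995, 0.097, 0.002], [-0.001, 0.006, -1.0]]
wrist_force: [1.5, -0.2, 1.3]
gripper_width: 0.444
gripper_force: 0.0
time_s: 8.65
tcp_pos: [0.4545, -0.172, 0.2154]
ee_rot: [[-0.585, -0.811, 0.002], [-0.811, 0.585, -0.0], [-0.001, -0.002, -1.0]]
wrist_force: [0.6, -0.0, -0.3]
gripper_width: 0.454
gripper_force: 0.0
time_s: 9.28
tcp_pos: [0.4456, 0.0396, 0.2149]
ee_rot: [[-0.978, -0.209, 0.001], [-0.209, 0.978, 0.001], [-0.001, 0.0, -1.0]]
wrist_force: [0.1, -0.3, -1.0]
gripper_width: 0.449
gripper_force: 0.0
time_s: 9.65
tcp_pos: [0.4458, 0.0371, 0.2143]
ee_rot: [[-0.978, -0.209, 0.0], [-0.209, 0.978, 0.0], [-0.0, -0.0, -1.0]]
wrist_force: [0.4, -0.3, 0.8]
gripper_width: 0.452
gripper_force: 0.0
[0.44586404 0.03714896 0.2142011 ] 0.4490865852492729
```

View pics/m3.png

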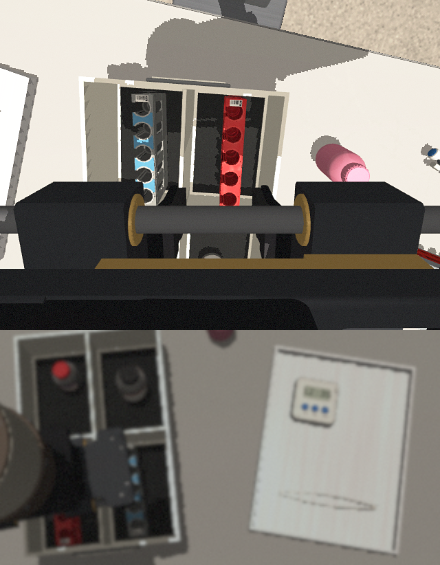

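The forceps lie flat in the tray. I now refine the rack line from the wrist view.

Run:
```python
from h import *
c=cam('wrist');print(c['o'])
hsv=cv2.cvtColor(c['pixels'],cv2.COLOR_RGB2HSV)
red=((hsv[...,0]<8)|(hsv[...,0]>172))&(hsv[...,1]>140)&(hsv[...,2]>50)
for v in(150,170,190,210,230,250,270,290):
    xs=np.nonzero(red[v,300:380])[0]+300
    p=ray(c,[(xs.min(),v),(xs.max()+1,v)],.079)*1000;print(v,xs.min(),xs.max(),p[:,:2].round(1).tolist())
```

```text
[0.38257657 0.02333435 0.36793707]
150 326 358 [[395.7, 31.3], [391.0, 52.9]]
170 325 356 [[408.8, 33.5], [404.3, 54.7]]
190 323 355 [[422.4, 35.0], [417.7, 57.2]]
210 322 353 [[436.2, 37.3], [431.6, 59.0]]
230 321 352 [[450.3, 39.6], [445.6, 61.6]]
250 320 351 [[464.8, 42.0], [460.1, 64.3]]
270 319 349 [[479.6, 44.4], [475.0, 66.3]]
290 320 348 [[494.5, 48.4], [490.1, 69.0]]
```

```bash
python3 -m jog '0.45 1 13.5 -20 -3;0.45 0 0 -40 0;0.45 0 0 0 0;0.45 0 0 0 0'; python3 -m jog '0.45 0 0 -35 0;0.45 0 0 -35 0;0.45 0 0 -30 0;0.45 0 0 -9 0;0.45 0 0 0 0'
```

```text
time_s: 10.3
tcp_pos: [0.4478, 0.0513, 0.1553]
ee_rot: [[-0.987, -0.159, 0.002], [-0.159, 0.987, 0.0], [-0.002, -0.0, -1.0]]
wrist_force: [1.0, 0.5, 1.0]
gripper_width: 0.451
gripper_force: 0.0
time_s: 10.92
tcp_pos: [0.4478, 0.0516, 0.046]
ee_rot: [[-0.987, -0.159, 0.001], [-0.159, 0.987, 0.0], [-0.001, 0.0, -1.0]]
wrist_force: [0.3, 0.3, 0.7]
gripper_width: 0.446
gripper_force: 0.0
```

```bash
python3 -m jog '0 0 0 0 0;0 0 0 0 0;0 0 0 0 0;0 0 0 0 0'
```

```text
time_s: 11.42
tcp_pos: [0.4473, 0.0516, 0.0459]
ee_rot: [[-0.987, -0.159, 0.001], [-0.159, 0.987, 0.0], [-0.001, 0.0, -1.0]]
wrist_force: [-1.7, 0.1, 6.6]
gripper_width: 0.241
gripper_force: 30.0
```

```bash
python3 -m jog '0 0 0 15 0;0 0 0 35 0;0 0 0 45 0;0 0 0 30 0;0 0 0 0 0'; python3 -m jog '0 10 -30 0 0;0 15 -50 0 -4;0 15 -55 0 -4;0 16 -55 0 -4;0 16 -55 0 -4'; python3 -m jog '0 16 -55 0 0;0 15 -55 0 0;0 10 -45 0 0;0 5 -25 0 0;0 0 0 0 0'; python3 -m jog '0 0 0 0 0;0 0 0 0 0'
```

```text
time_s: 12.05
tcp_pos: [0.448, 0.0519, 0.1723]
ee_rot: [[-0.987, -0.159, 0.005], [-0.159, 0.987, 0.002], [-0.005, 0.002, -1.0]]
wrist_force: [-0.9, 0.0, -0.2]
gripper_width: 0.24
gripper_force: 30.0
time_s: 12.68
tcp_pos: [0.5183, -0.1953, 0.1683]
ee_rot: [[-0.992, 0.122, -0.003], [0.122, 0.992, 0.001], [0.003, 0.0, -1.0]]
wrist_force: [0.9, 0.6, -0.3]
gripper_width: 0.244
gripper_force: 30.0
time_s: 13.3
tcp_pos: [0.5638, -0.375, 0.1669]
ee_rot: [[-0.992, 0.123, -0.004], [0.123, 0.992, 0.002], [0.004, 0.002, -1.0]]
wrist_force: [0.3, 0.6, -1.7]
gripper_width: 0.242
gripper_force: 30.0
time_s: 13.55
tcp_pos: [0.5647, -0.3726, 0.1699]
ee_rot: [[-0.993, 0.119, -0.001], [0.119, 0.993, 0.0], [0.001, 0.0, -1.0]]
wrist_force: [-0.1, -0.3, -0.9]
gripper_width: 0.24
gripper_force: 30.0
```

```bash
python3 -m jog '0 0 0 -40 0;0 0 0 -45 0;0 0 0 -30 0;0 0 0 -8 0;0 0 0 0 0'; python3 -m jog '0 0 0 -1.5 0;0 0 0 0 0;0 0 0 0 0';python3 -m jog '0 0 0 -1 0;0 0 0 0 0;0 0 0 0 0'
```

```text
time_s: 14.18
tcp_pos: [0.5653, -0.3734, 0.0478]
ee_rot: [[-0.993, 0.119, 0.0], [0.119, 0.993, -0.001], [-0.0, -0.0, -1.0]]
wrist_force: [-0.6, 0.4, 0.3]
gripper_width: 0.244
gripper_force: 30.0
time_s: 14.55
tcp_pos: [0.5652, -0.3738, 0.0466]
ee_rot: [[-0.993, 0.12, 0.001], [0.12, 0.993, -0.001], [-0.001, -0.0, -1.0]]
wrist_force: [0.2, -0.5, 0.6]
gripper_width: 0.239
gripper_force: 30.0
time_s: 14.92
tcp_pos: [0.5648, -0.3737, 0.0446]
ee_rot: [[-0.993, 0.12, -0.0], [0.12, 0.993, 0.0], [0.0, 0.0, -1.0]]
wrist_force: [0.3, 0.3, -1.3]
gripper_width: 0.243
gripper_force: 30.0
```

```bash
python3 -m jog '0 0 0 -1 0;0 0 0 0 0;0 0 0 0 0';python3 -m jog '0 0 0 -0.6 0;0 0 0 0 0;0 0 0 0 0'
```

```text
time_s: 15.3
tcp_pos: [0.5649, -0.3738, 0.0441]
ee_rot: [[-0.993, 0.12, 0.0], [0.12, 0.993, -0.0], [-0.0, -0.0, -1.0]]
wrist_force: [-0.2, 1.0, 2.4]
gripper_width: 0.242
gripper_force: 30.0
time_s: 15.68
tcp_pos: [0.5649, -0.3738, 0.0441]
ee_rot: [[-0.993, 0.12, 0.0], [0.12, 0.993, -0.0], [-0.0, -0.0, -1.0]]
wrist_force: [-2.1, 1.7, 5.1]
gripper_width: 0.244
gripper_force: 30.0
```

```bash
python3 -m jog '0.45 0 0 0 0;0.45 0 0 0 0;0.45 0 0 0 0;0.45 0 0 20 0;0.45 0 0 45 0'; python3 -m jog '0.7 0 0 55 0;0.7 0 20 30 -10;0.7 5 40 0 -10;0.7 6 55 0 -10;0.7 6 55 0 -10'; python3 -m jog '0.7 6 55 0 -10;0.7 6 45 0 -10;0.7 6 25 0 -10;0.7 4 10 0 -5;0.7 0 0 0 0';python3 -m jog '0.7 0 0 0 0;0.7 0 0 0 0'
python3 - <<'E'
from h import *
c=cam('wrist');save(c,'w4');t=cam('top')
o=np.vstack([cv2.resize(c['pixels'],(440,330)),cv2.resize(t['pixels'][200:360,190:490],(440,235))]);cv2.imwrite('pics/m4.png',o[:,:,::-1])
E
```

```text
time_s: 16.3
tcp_pos: [0.5633, -0.3729, 0.1058]
ee_rot: [[-0.993, 0.12, -0.006], [0.12, 0.993, 0.003], [0.006, 0.002, -1.0]]
wrist_force: [1.0, 0.2, -0.3]
gripper_width: 0.454
gripper_force: 0.0
time_s: 16.92
tcp_pos: [0.5818, -0.2023, 0.193]
ee_rot: [[-0.679, 0.734, 0.0], [0.734, 0.679, 0.0], [-0.0, 0.0, -1.0]]
wrist_force: [0.8, -0.0, 0.4]
gripper_width: 0.694
gripper_force: 0.0
time_s: 17.55
tcp_pos: [0.6054, -0.0796, 0.1925]
ee_rot: [[-0.16, 0.987, -0.002], [0.987, 0.16, 0.018], [0.018, 0.001, -1.0]]
wrist_force: [-0.1, 0.2, 0.6]
gripper_width: 0.7
gripper_force: 0.0
time_s: 17.8
tcp_pos: [0.6048, -0.0802, 0.1927]
ee_rot: [[-0.159, 0.987, -0.002], [0.987, 0.159, 0.018], [0.018, 0.001, -1.0]]
wrist_force: [-0.1, 0.7, -0.5]
gripper_width: 0.698
gripper_force: 0.0
```

View pics/m4.png

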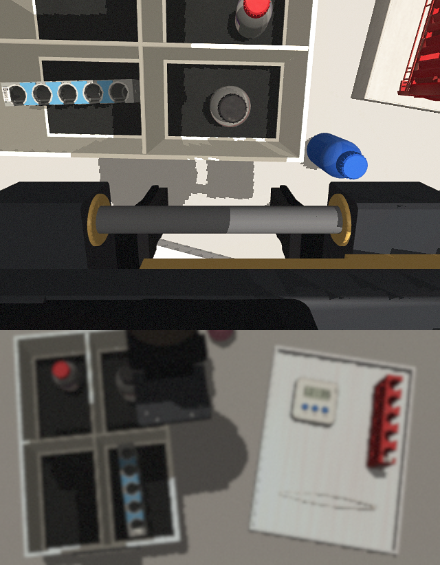

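The rack stands upright in the tray. The cap is at about (337,151) px in the wrist view, seen almost axially. The tool shows a slight tilt and fell short in y, so I check the joints and locate the cap.

Run:
```python
from h import *
s=r.sense();print(np.round(s['joints'],1))
c=cam('wrist');im=c['pixels'];print(c['o'])
g=cv2.medianBlur(cv2.cvtColor(im,cv2.COLOR_RGB2GRAY),3)[110:200,270:400]
for p2 in (22,15):
    print(cv2.HoughCircles(g,cv2.HOUGH_GRADIENT,1,5,param1=60,param2=p2,minRadius=12,maxRadius=40))
print(ray(c,[(337,151)],.091)*1000)
```

```text
[   7.1   22.3   -4.3   -1.2  -63.4 -177.4]
[ 0.59612646 -0.01752545  0.34767839]
[[[64.5 44.5 29.7]
  [71.5 44.5 23. ]
  [68.5 48.5 19.4]
  [56.5 48.5 30.2]
  [55.5 43.5 31.9]
  [66.5 39.5 25.2]
  [61.5 39.5 24.6]
  [62.5 52.5 21.3]
  [56.5 37.5 20.5]
  [73.5 53.5 17.2]]]
[[[64.5 44.5 29.7]
  [71.5 44.5 23. ]
  [68.5 48.5 19.4]
  [53.5 45.5 29.4]
  [58.5 44.5 26.6]
  [66.5 39.5 25.2]
  [61.5 39.5 24.6]
  [60.5 50.5 22.4]
  [56.5 37.5 20.5]
  [65.5 34.5 29.3]
  [72.5 39.5 20.2]
  [64.5 55.5 19.1]
  [58.5 32.5 17.2]
  [73.5 53.5 17.2]
  [52.5 51.5 16. ]]]
[[608.8962475  -24.01514071  91.        ]]
```

Joint 6 is at its limit, so I use a diagonal grip instead: a turn of +35, which keeps the fingers clear of the walls.

```bash
python3 -m jog '0.65 0 0 0 10;0.65 0 0 0 10;0.65 0 0 0 10;0.65 0 0 0 5;0.65 0 0 0 0';python3 -m jog '0.65 0 0 0 0;0.65 0 0 0 0'
python3 - <<'E'
from h import *
s=r.sense();print(np.round(s['joints'],1))
c=cam('wrist');im=c['pixels'];print(c['o'])
uv=proj(c,[[.609,-.026,.091]])[0];print(uv);u,v=uv.astype(int)
cr=im[max(v-60,0):v+60,u-80:u+80];cv2.imwrite('pics/w5.png',cv2.resize(cr,None,fx=4,fy=4,interpolation=cv2.INTER_CUBIC)[:,:,::-1]);print(u-80,max(v-60,0))
E
```

```text
time_s: 18.58
tcp_pos: [0.605, -0.0799, 0.1928]
ee_rot: [[-0.696, 0.718, -0.012], [0.718, 0.696, 0.014], [0.018, 0.001, -1.0]]
wrist_force: [-0.1, -0.1, -0.0]
gripper_width: 0.646
gripper_force: 0.0
time_s: 18.82
tcp_pos: [0.6051, -0.0798, 0.1928]
ee_rot: [[-0.696, 0.718, -0.012], [0.717, 0.697, 0.014], [0.018, 0.001, -1.0]]
wrist_force: [0.3, 0.1, -0.6]
gripper_width: 0.653
gripper_force: 0.0
[   7.2   22.6   -3.9   -1.   -64.  -142.6]
[ 0.56228608 -0.03446164  0.34767837]
[382.68096448 181.05607218]
302 121
```

View pics/w5.png

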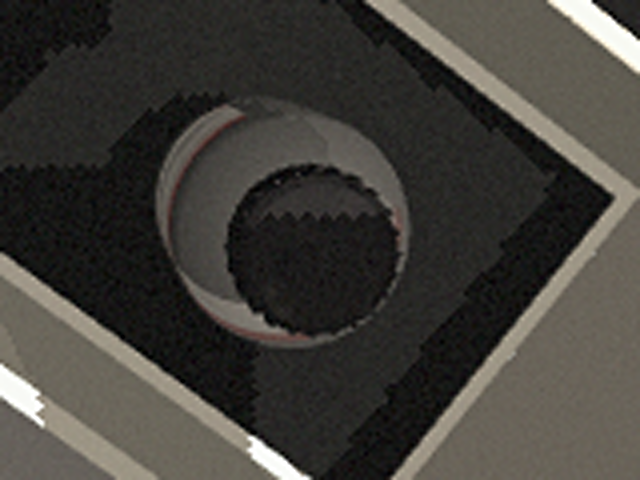

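Cap centre is (315,250) in the crop, i.e. (380.8,183.5) px; the body outline is centred at about (372.5,176.5).

Run:
```python
from h import *
c=cam('wrist');print(ray(c,[(380.75,183.5)],.091)*1000,ray(c,[(372.5,176.5)],.06)*1000)
```

```text
[[609.22620778 -27.86532029  91.        ]] [[607.4722762  -27.66992764  60.        ]]
```

```bash
python3 -m jog '0.65 1.5 26 0 0;0.65 2 26.3 0 0;0.65 0 0 -30 0;0.65 0 0 0 0;0.65 0 0 0 0'; python3 -m jog '0.65 0 0 -40 0;0.65 0 0 -40 0;0.65 0 0 -30 0;0.65 0 0 -9 0;0.65 0 0 0 0'
```

```text
time_s: 19.55
tcp_pos: [0.6091, -0.0278, 0.1636]
ee_rot: [[-0.697, 0.717, -0.011], [0.717, 0.697, 0.014], [0.017, 0.001, -1.0]]
wrist_force: [-0.1, 0.3, 1.1]
gripper_width: 0.652
gripper_force: 0.0
time_s: 20.18
tcp_pos: [0.6094, -0.0277, 0.0445]
ee_rot: [[-0.697, 0.717, -0.011], [0.717, 0.697, 0.014], [0.018, 0.002, -1.0]]
wrist_force: [-0.2, -0.0, 0.4]
gripper_width: 0.65
gripper_force: 0.0
```

```bash
python3 -m jog '0 0 0 0 0;0 0 0 0 0;0 0 0 0 0;0 0 0 0 0'
```

```text
time_s: 20.68
tcp_pos: [0.6091, -0.0277, 0.0449]
ee_rot: [[-0.697, 0.717, -0.011], [0.717, 0.697, 0.014], [0.017, 0.002, -1.0]]
wrist_force: [-1.3, -1.2, 6.1]
gripper_width: 0.448
gripper_force: 29.7
```

```bash
python3 -m jog '0 0 0 15 0;0 0 0 35 0;0 0 0 45 0;0 0 0 25 0;0 0 0 0 0'; python3 -m jog '0 -14 -35 0 0;0 -19 -50 0 0;0 -20 -55 0 0;0 -20 -54 0 0;0 -18 -45 0 0'; python3 -m jog '0 0 0 0 0;0 0 0 0 0;0 0 0 -40 0;0 0 0 -40 0;0 0 0 -25 0';python3 -m jog '0 0 0 -9 0;0 0 0 -3 0;0 0 0 0 0;0 0 0 0 0'
```

```text
time_s: 21.3
tcp_pos: [0.6098, -0.0271, 0.1663]
ee_rot: [[-0.697, 0.717, -0.007], [0.717, 0.697, 0.015], [0.015, 0.006, -1.0]]
wrist_force: [0.4, 0.9, -1.3]
gripper_width: 0.448
gripper_force: 29.7
time_s: 21.92
tcp_pos: [0.5157, -0.2678, 0.1618]
ee_rot: [[-0.696, 0.718, -0.015], [0.718, 0.696, 0.015], [0.022, -0.0, -1.0]]
wrist_force: [1.0, -0.1, -0.6]
gripper_width: 0.448
gripper_force: 29.7
time_s: 22.55
tcp_pos: [0.5169, -0.2647, 0.0562]
ee_rot: [[-0.698, 0.716, -0.015], [0.716, 0.698, 0.015], [0.022, -0.0, -1.0]]
wrist_force: [1.3, -0.6, -1.5]
gripper_width: 0.448
gripper_force: 29.7
time_s: 23.05
tcp_pos: [0.5183, -0.2666, 0.0478]
ee_rot: [[-0.697, 0.717, -0.01], [0.717, 0.697, 0.013], [0.017, 0.002, -1.0]]
wrist_force: [0.3, -0.7, -1.0]
gripper_width: 0.446
gripper_force: 29.7
```

```bash
python3 -m jog '0 0 0 -2 0;0 0 0 0 0;0 0 0 -1.5 0;0 0 0 0 0;0 0 0 0 0'; python3 -m jog '0 0 0 -1 0;0 0 0 0 0;0 0 0 0 0'
```

```text
time_s: 23.68
tcp_pos: [0.5176, -0.2665, 0.0432]
ee_rot: [[-0.697, 0.717, -0.012], [0.717, 0.697, 0.014], [0.019, 0.001, -1.0]]
wrist_force: [0.3, 0.3, -0.9]
gripper_width: 0.451
gripper_force: 29.7
time_s: 24.05
tcp_pos: [0.5178, -0.2667, 0.0429]
ee_rot: [[-0.697, 0.717, -0.011], [0.717, 0.697, 0.013], [0.018, 0.001, -1.0]]
wrist_force: [-1.3, -0.7, 6.6]
gripper_width: 0.445
gripper_force: 29.6
```

Contact made. I release, rise and check.

```bash
python3 -m jog '0.62 0 0 0 0;0.62 0 0 0 0;0.62 0 0 0 0;0.62 0 0 15 0;0.62 0 0 40 0'; python3 -m jog '0.62 0 0 60 0;0.62 0 0 60 0;0.62 -40 0 40 0;0.62 -50 0 30 0;0.62 -40 0 0 0'; python3 -m jog '0.62 0 0 0 0;0.62 0 0 0 0'
python3 - <<'E'
from h import *
t=cam('top');w=cam('wrist');s=cam('side')
f=lambda a,w,h:cv2.resize(a,(w,h),interpolation=cv2.INTER_CUBIC)
o=np.hstack([np.vstack([f(t['pixels'][190:365,190:490],440,257),f(w['pixels'],440,330)]),f(s['pixels'][190:330,270:450],350,272).repeat(1,0) if 0 else np.vstack([f(s['pixels'][190:330,270:450],350,272),np.zeros((315,350,3),np.uint8)])])
cv2.imwrite('pics/end.png',o[:,:,::-1])
E
```

```text
time_s: 24.68
tcp_pos: [0.5164, -0.2662, 0.0966]
ee_rot: [[-0.697, 0.717, -0.017], [0.717, 0.697, 0.015], [0.022, -0.001, -1.0]]
wrist_force: [1.5, -0.2, 0.5]
gripper_width: 0.616
gripper_force: 0.0
time_s: 25.3
tcp_pos: [0.387, -0.2669, 0.2912]
ee_rot: [[-0.697, 0.717, -0.005], [0.717, 0.697, 0.011], [0.011, 0.004, -1.0]]
wrist_force: [0.5, 0.3, 0.1]
gripper_width: 0.618
gripper_force: 0.0
time_s: 25.55
tcp_pos: [0.3879, -0.2666, 0.288]
ee_rot: [[-0.697, 0.717, -0.011], [0.717, 0.697, 0.013], [0.017, 0.002, -1.0]]
wrist_force: [0.5, 0.7, 0.1]
gripper_width: 0.617
gripper_force: 0.0
```

View pics/end.png

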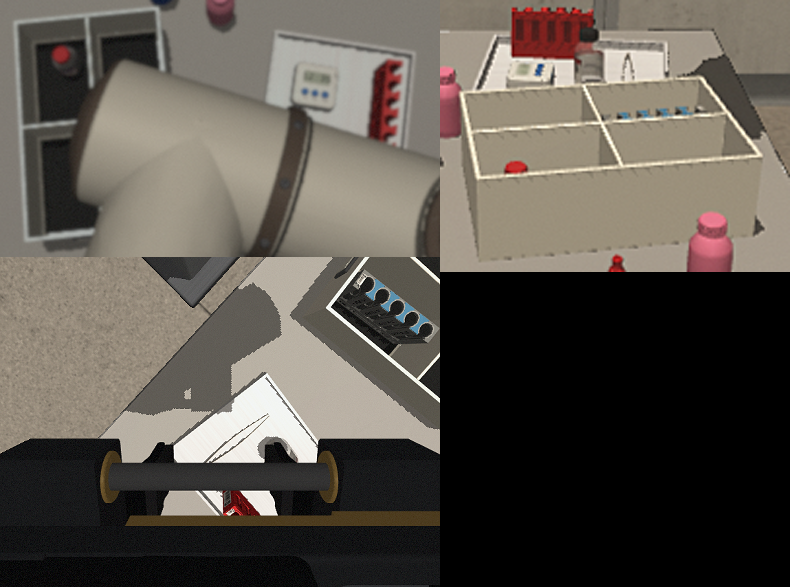

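The side view shows the rack and the black-capped bottle upright in the tray, the forceps lying flat, and the timer, other rack and other bottle undisturbed.

```bash
python3 -c "from station import r;print(r.finish_job())"
```

```text
the job is handed in; nothing more can be done
None
```

The job is handed in at about 26 s: the forceps lie flat, the red rack and the dye bottle stand upright in the tray, and everything else was left in place.

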